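Hold the bench key switch on

ROBOT

A 6-joint arm with a two-finger parallel gripper is mounted at the origin on a cart in front of the work surface, level with it; the furniture and walls round the work are solid. World frame = base frame: x ahead of the robot, y to its left, z up, the work surface at z = 0. Lengths are in m, angles in rad, forces in N, time in s.
With the tool pointing down it reaches from about 0.35 to 0.775 m from the base axis. Payload 7.3 kg.
Tool frame: the origin (TCP) lies on the centre line of the jaws, within the pads' length; the fingertips stand 17 mm ahead of it and the grasp point (between the pads) lies 2 mm behind it (robot.tcp_to_tips is the distance from the TCP to the fingertips, in m); z points along the fingers, y is the line along which they close (so a half turn about z gives the same grasp; the last joint's range is limited). The gripper opens to 92 mm and grips with 3 to 60 N. Pads are 19 mm wide; open, the fingers measure 130 mm over their backs; the gripper's body (75 mm by 190 mm) begins 47 mm behind the grasp point.
Start: joints at [-1.403, 0.342, 1.524, -0, 1.275, -0.146], TCP at [0.162, -0.499, 0.206] pointing down, gripper open.
Joint ranges: [-2.53, 2.53], [-0.77, 2.02], [0.04, 2.7], [-1, 4.14], [0.28, 2.66], [-3.11, 3.11]. Speed limits (rad/s): [2.57, 2.57, 3.14, 3.14, 3.14, 3.14].

INTERFACE

Orientations are given as [roll, pitch, yaw] about the fixed x, y, z axes, in that order (R = Rz(yaw) Ry(pitch) Rx(roll)).
In Python, from cell import robot gives the robot as it stands. The module is installed in compiled form; this text tells all that it offers.
- The arm moves only by the tool carry_out, never from a script. Its argument "commands" is a list of rows, each a list of 3 entries, a list of its own where there are three numbers: the shift along the tool's x, y, z in m, then the turn about the tool's z in rad, then the opening, from 0 (shut) to 1 (fully open). In form: [[[dx, dy, dz], yaw, claw], ...]. A call has 1 to 20 rows; each row shifts and turns the commanded pose from where the row before left it, along the tool's axes as they then stand; what a row does not reach is not made up. A row lasts 1/8 s, in which the tool goes at most 62.5 mm and 10.7 degrees, less where a joint would pass 70% of its speed; a pose out of reach is approached as far as the arm can. A call is refused whole if a number of a shift passes 0.0625 or a number of a turn 0.188, either way. A call with a gripper value outside its range is refused whole. The fingers move at their own pace and stop on an object; "newtons" is the grip in N (left out, the last holds). Time passes only in rows, so rows that do not move let the fingers close. It gives the time, the measured TCP pose, the force, the opening and the grip force at its end, in the units of the state.
- robot.observe(): the state, without advancing time (a new reading comes with each control period).
- robot.read_camera(name): name is "scene" or "top"; returns a dict with "pixels" (480x640x3 uint8, red, green, blue), "fx", "fy", "cx", "cy" (pixels), "view" (4x4, takes a point from world to camera coordinates). Camera axes: x right, y up, looking along -z (the intrinsics and any distortion apply to the point x, -y, -z); pixel columns grow to the right and rows downward; lengths in m; the calibration is good to about 2 mm. A picture is of the moment at which its call begins. There is no depth.
- robot.hand_in(): hands the job in; it is judged then, once.
Trained networks look in a picture, given as the dict that the camera call returned (one of the last four; its "shot" number tells which), for a name from the list of things; names that differ only in an ending like _2 or _b are one class to them, and where a whole thing is asked for, a point or a joint stands for the part that bears it (a point fixed in the world has none). Each returns a list of dicts, best first, with "p" (0 to 1); they miss things now and then, are a little off and sometimes report something else, mostly with a low value. They report only what shows in the picture. A call takes as long as a camera call. They do not tell look-alikes from the thing itself.
- robot.find_in(picture, name): "at" ([column, row] in pixels, amid what is visible of it).
- robot.tip_of(picture, name): "at" ([column, row] in pixels: a listed point, or the origin of a listed thing).
The state is a dict: "time": time; "qpos": joint angles; "qvel": joint speeds; "joint_efforts": joint torques, N m; "tool_pos": TCP position; "tool_rot": TCP orientation; "contact_force": force on the tool from outside, world axes, zero at the start; "torque": the same for the moment, N m; "opening": finger opening in m; "grip_force": force on a finger pad.
Only numpy, scipy, OpenCV 4.12 (cv2) and the standard library are available. Lean on these libraries where they do the work, as an engineer would, in place of code of your own. Each camera call takes 0.05 s, during which the arm holds its last target. There are 200 camera calls.

TASK

Switch the bench supply on at the grey key switch: pull the sprung dust cover (it has an upright tab) back until it stays open at its stop, then take the round-headed key out of the wooden key block, push it fully home in the keyhole past the sticky pins and turn it a quarter turn clockwise (seen from above) to its stop. The key springs back if let go, so finish still holding it turned and fully home. Leave the bar-headed key in the block and do not knock the other things about.

Things in the scene. Friction and masses are not known exactly. Their poses are not given: they have to be found in the camera images.
- lock: Key switch: grey steel housing fixed to the bench, 135 x 90 x 60 mm high, black cable gland on its far side, left or right of the tool box. Origin at bench height straight below the keyhole; x points to the gland end, -x to the tab end (housing from x = -90 to +45 mm, y = -45 to +45 mm), z up; yawed up to 0.25 rad.
- keyhole (a point): Centre of the keyhole mouth, 61 mm above the bench, in the flat brass cylinder top; axes as lock (fixed). At rest the slot is 7 mm along x, 18 mm along y, with a small chamfer, 34 mm deep and open below. Two round sprung pins stand 2 mm into it from the long walls, 14 and 22 mm down: passing them takes 5 to 20 N; turning the key a few degrees to and fro helps if it sticks.
- cylinder (a joint): Turn of the key cylinder, rad: 0 = rest (slot along y of the lock), grows clockwise seen from above to its stop at 1.45. A spring turns it back (0.02 N m at 0, 0.08 N m at the stop). The key has about 0.12 rad of play in the slot, so the gripper must turn about 0.15 rad farther than the cylinder (1.6 to 1.7 rad in all).
- cover (a joint): Travel of the dust cover, m: 0 = shut over the keyhole, 0.042 = open at its stop, towards -x of the lock. An over-centre spring (about 2 N) pulls it shut below 0.021 and pulls it to the open stop beyond, where it stays by itself.
- cover_tab (a point): Grip point of the upright ribbed tab of the aluminium dust cover, 8 mm below the tab's top, 90 mm above the bench; axes as lock. Tab 10 mm thick along x, 26 mm wide along y, its top 98 mm above the bench; it stands on a thin plate between guide rails 66 mm above the bench. Shut, it is 29 mm from the keyhole towards -x; open, 71 mm.
- key_block: Wooden key block fixed to the bench, 50 x 134 x 42 mm high, on the other side of the tool box (fixed, between y = -0.11 and +0.25 m; its open lid stands 0.32 m above the bench: carry the key over it). Yawed up to 0.3 rad. Origin at the centre of its underside; the two keys stand in it blade down at y = -32 and +32 mm, either way round.
- key_head (a point): Centre of the round head of the key to use: black disc 34 mm across, 12 mm thick along x, in its y-z plane; z up. A steel shoulder 20 mm across has its underside 36 mm below, resting on the block or, fully home, on the cylinder. Below that: blade 5 mm along x, 16 mm along y, 32 mm long, round nose, alike either way round. 78 mm above the bench in the block, 97 mm fully home. About 80 g.
- key_shoulder (a point): Centre of the underside of the same key's shoulder, 36 mm below the head centre; fully home it coincides with keyhole.
- bar_key_head (a point): Centre of the head of the other key, to be left alone: a black bar 52 mm long along its y, 12 mm thick along its x, 16 mm high; 72 mm above the bench.
- key: The round-headed key itself; origin at the underside of its shoulder, as key_shoulder.
- bar_key: The bar-headed key, to be left in the block; origin at the underside of its shoulder, 42 mm above the bench.
- wax_tin: Bystander: round tin, 78 mm across, 34 mm high, near the front edge of the bench.
- offcut_0: Bystander: dark wood offcut, 45 x 140 x 32 mm, near the front edge.
- offcut_3: Bystander: square wood offcut, 75 x 75 x 24 mm, at the front right.
- spring_clamp: Bystander: black spring clamp, 70 x 145 x 24 mm, near the front edge.
- glue_bottle: Bystander: upright glue bottle, 63 mm across, 174 mm high, at the back right.
- tape_measure: Bystander: tape measure, 43 x 82 x 68 mm, at the back left.
Not all that is in view belongs to the job. Leave any red look-alike of the key alone.

How it is judged:
On the way, in this order (a step that is already met when the one before it is completed fails the run):
1. the dust cover is pulled open to its stop (value of joint cover above 0.038 m), for 0.2 s.
2. the round-headed key is fully home in the keyhole (z of key_shoulder in the frame of keyhole below 0.004 m and horizontal distance between key_shoulder and keyhole below 0.004 m), for 0.1 s.
3. the key is turned a quarter turn clockwise to its stop (value of joint cylinder above 1.3 rad), for 0.2 s.
At the end, for the whole second after the job is handed in: The cylinder is held past 1.28 rad of its 1.45 rad travel by fingers that grip the key (over 2 N); the key's shoulder is within 4 mm of the keyhole mouth in height and sideways and the key upright within 0.15 rad; the cover is open past 38 mm; the bar-headed key has not moved 10 mm (all of step 2 and value of joint cylinder above 1.28 rad and value of joint cover above 0.038 m and angle between key_shoulder's own z axis and vertical below 0.15 rad and contact force between the fingers and key above 2 N and distance of bar_key from where it was at the start of the episode below 0.01 m); the arm keeps its last pose, push and grip.
It fails at once if the bar-headed key is taken out of the block (distance of bar_key from where it was at the start of the episode above 0.02 m).
It fails at once if a bystander is knocked away (distance of any of wax_tin, offcut_0, offcut_3, spring_clamp, glue_bottle, tape_measure from where it was at the start of the episode above 0.04 m).
It also fails if it takes over 72 s, if anything falls off the work surface, if the arm or the gripper's body presses on something with over 40 N, if the wrist force passes 120 N, or if a joint passes its speed limit or range.

## Working session

There is one attempt and no reset: what is moved stays moved. The work goes in short steps, Python scripts to look and compute and a tool call to move; the robot and the scene stay as the last step left them, time stands still between calls to the robot, and variables do not carry over. Pictures are saved under pics/ and viewed, at most 10 in all, crops included, and the job is handed in when it is done.

Besides the shell and the picture viewer there is one more tool, called after "Call:" by a JSON object that holds its "name" and its "arguments", one argument or row to a line. carry_out: Moves the arm, as the interface text tells. Its arguments: {"type":"object","properties":{"commands":{"type":"array"},"newtons":{"type":"number"}},"required":["commands"]}

```bash
mkdir -p pics
cat > h.py <<'E'
import numpy as np, cv2
from cell import robot
def pix2world(p,uv,z):
    V=np.array(p["view"]);R=V[:3,:3];t=V[:3,3]
    d=np.array([(uv[0]-p["cx"])/p["fx"],-(uv[1]-p["cy"])/p["fy"],-1.])
    o=-R.T@t; d=R.T@d
    return o+d*(z-o[2])/d[2]
def w2p(p,w):
    V=np.array(p["view"]);c=V[:3,:3]@np.array(w)+V[:3,3]
    return np.array([p["cx"]+p["fx"]*c[0]/-c[2],p["cy"]-p["fy"]*c[1]/-c[2]])
def save(p,n,s=1): cv2.imwrite("pics/"+n,np.ascontiguousarray(p["pixels"][:,:,::-1]))
E
cat > a.py <<'E'
from h import *
Z=dict(keyhole=.061,cover_tab=.09,key_head=.078,bar_key_head=.072,key_shoulder=.042,lock=0,key_block=0)
for c in("top","scene"):
    p=robot.read_camera(c);save(p,c+"0.png")
    V=np.array(p["view"]);print(c,p["fx"],(-V[:3,:3].T@V[:3,3]).round(3),[k for k in p])
    for n,z in Z.items():
        for f in("tip_of","find_in"):
            r=getattr(robot,f)(p,n)
            for q in r[:3]: print(n,f,round(q["p"],2),np.round(q["at"]),pix2world(p,q["at"],z).round(4))
print(robot.observe())
E
python3 a.py
```

```text
top 457.36570590452254 [0.359 0.037 1.203] ['pixels', 'fx', 'fy', 'cx', 'cy', 'view', 'shot']
keyhole find_in 0.93 [448. 236.] [ 0.5181 -0.2687  0.061 ]
cover_tab tip_of 0.63 [457. 237.] [ 0.5127 -0.2831  0.09  ]
cover_tab find_in 0.74 [450. 223.] [ 0.5458 -0.2663  0.09  ]
cover_tab find_in 0.23 [187. 227.] [0.5302 0.3807 0.09  ]
key_head tip_of 0.71 [445. 223.] [ 0.5485 -0.2584  0.078 ]
key_head tip_of 0.55 [199. 268.] [0.4304 0.3497 0.078 ]
key_head tip_of 0.42 [212. 225.] [0.5382 0.3224 0.078 ]
key_head find_in 0.59 [205. 230.] [0.5256 0.3399 0.078 ]
key_head find_in 0.56 [211. 226.] [0.5364 0.3233 0.078 ]
bar_key_head tip_of 0.47 [185. 225.] [0.5391 0.3927 0.072 ]
key_shoulder tip_of 0.67 [210. 222.] [0.5512 0.3352 0.042 ]
key_shoulder tip_of 0.59 [442. 226.] [ 0.5454 -0.2595  0.042 ]
key_shoulder tip_of 0.43 [256. 298.] [0.3593 0.2126 0.042 ]
key_shoulder find_in 0.66 [204. 264.] [0.4423 0.3476 0.042 ]
key_shoulder find_in 0.63 [213. 221.] [0.5544 0.3281 0.042 ]
lock tip_of 0.68 [376. 294.] [ 0.3727 -0.0936  0.    ]
lock tip_of 0.63 [443. 227.] [ 0.5503 -0.2723  0.    ]
lock fin
[... 1647 characters left out ...]
 [0.5555 0.3603 0.    ]
{'time': 1.5, 'qpos': array([-1.40298132e+00,  3.42028368e-01,  1.52412134e+00,  1.24179221e-05,
        1.27539829e+00, -1.45944441e-01]), 'qvel': array([ 0.00031241,  0.00020776, -0.00135225, -0.00072038, -0.0007199 ,
        0.00070005]), 'joint_efforts': array([-2.25335980e-04, -4.31126118e+01, -2.44477665e+01,  7.18634063e-02,
        4.83485917e-02,  1.10458953e-05]), 'tool_pos': array([ 0.16208894, -0.49936344,  0.20581831]), 'tool_rot': array([ 3.14154675e+00, -5.26030500e-06,  3.13755836e-01]), 'contact_force': array([0.44963562, 0.25835734, 0.45588666]), 'torque': array([0.01828929, 0.02012716, 0.01085696]), 'grip_force': 0.0, 'opening': 0.09175565361134476}
```

Run:
```python
import cv2,numpy as np
t=cv2.imread("pics/top0.png");s=cv2.imread("pics/scene0.png")
f=lambda i,x,y:cv2.resize(i[y:y+75,x:x+100],(400,300),interpolation=cv2.INTER_CUBIC)
cv2.imwrite("pics/c1.png",np.vstack([np.hstack([f(t,400,195),f(t,150,195)]),np.hstack([f(s,370,165),f(s,165,250)])]))
```

```text
(no output)
```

View pics/top0.png

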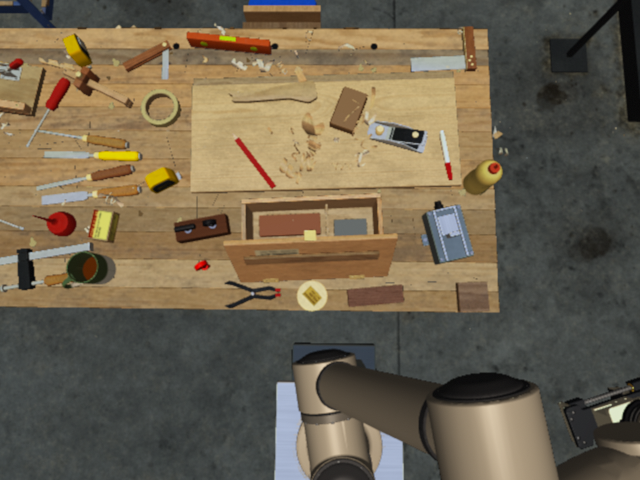

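View pics/c1.png

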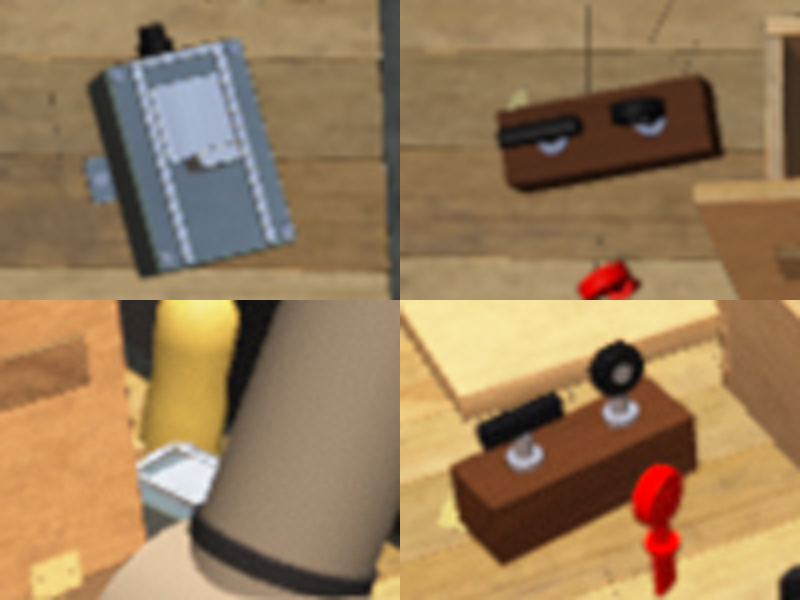

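The top view shows the lock at about (448,235), right of the tool box, with its gland pointing away and its plate and tab near (453,235). The round-headed key is at about (209,223) in the block, next to the bar key at (185,228). The red look-alike is at (202,266).

```bash
cat > b.py <<'E'
from h import *
from scipy.optimize import least_squares
p=robot.read_camera("top")
def fit(c,local,z,x0):
    def res(v):
        R=np.array([[np.cos(v[2]),-np.sin(v[2])],[np.sin(v[2]),np.cos(v[2])]])
        return np.concatenate([w2p(p,[*(v[:2]+R@np.array(l)),z])-q for l,q in zip(local,c)])
    r=least_squares(res,x0);return r.x,np.abs(r.fun).max()
lc=np.array([(105,70),(240,40),(295,240),(160,270)])/4-.375+[400,195]
v,e=fit(lc,[(.045,.045),(.045,-.045),(-.09,-.045),(-.09,.045)],.06,[.54,-.27,.2]);print("lock",v.round(4),e)
bc=(np.array([(97,105),(290,75),(308,155),(120,190)]))/4-.375+[150,195]
w,e=fit(bc,[(.025,.067),(.025,-.067),(-.025,-.067),(-.025,.067)],.042,[.54,.36,.1]);print("block",w.round(4),e)
k=w[:2]+.032*np.array([np.sin(w[2]),-np.cos(w[2])]);print("key",k)
im=np.ascontiguousarray(p["pixels"][:,:,::-1]);S=8
def crop(x,y,pts):
    c=cv2.resize(im[y:y+62,x:x+50],None,fx=S,fy=S,interpolation=cv2.INTER_CUBIC)
    for q in pts:
        u=((w2p(p,q)-[x,y]+.5)*S).astype(int);cv2.circle(c,tuple(int(a) for a in u),3,(0,0,255),-1)
    return c
L=lambda a,b,z:[v[0]+a*np.cos(v[2])-b*np.sin(v[2]),v[1]+a*np.sin(v[2])+b*np.cos(v[2]),z]
B=lambda a,b,z:[w[0]+a*np.cos(w[2])-b*np.sin(w[2]),w[1]+a*np.sin(w[2])+b*np.cos(w[2]),z]
q=[L(a,b,.098) for a in(-.034,-.024) for b in(-.013,.013)]+[L(a,b,.06) for a in(-.09,.045) for b in(-.045,.045)]
k=[B(a,b,.042) for a in(-.025,.025) for b in(-.067,.067)]+[B(a,-.032,.095) for a in(-.006,.006)]+[B(a,-.032+b,.078) for a in(-.006,.006) for b in (-.017,.017)]
cv2.imwrite("pics/c2.png",np.hstack([crop(423,203,q),crop(170,195,k)]))
E
python3 b.py
```

```text
lock [ 0.5476 -0.2687  0.2349] 1.1575049696377278
block [0.5377 0.3603 0.1932] 3.3260847419068114
key [0.543811   0.32893218]
```

View pics/c2.png

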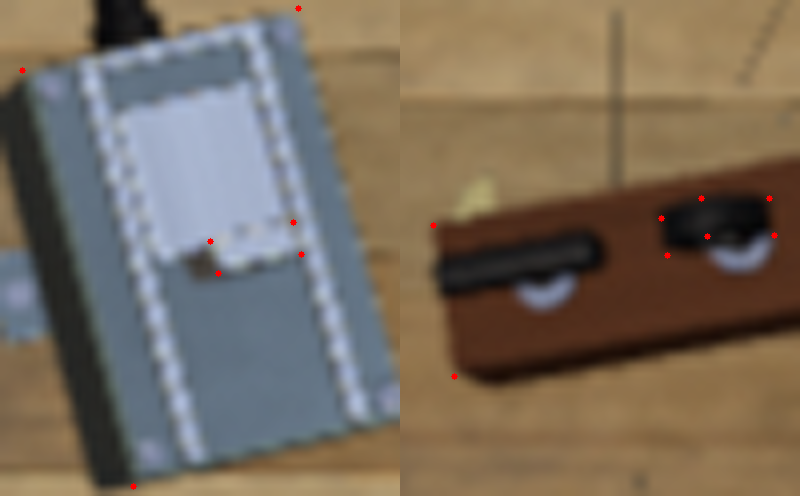

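The projected tab and key-head points line up with the picture, so I'm going above the tab.

Call:
{"name": "carry_out", "arguments": {
  "commands": [
    [[0,0,0],-0.1865,1],
    [[0,0,0],-0.1865,1],
    [[0,0,0],-0.1865,1],
    [[0,0,0],-0.1865,1],
    [[0,0,0],-0.1865,1],
    [[0,0,0],-0.1865,1],
    [[0,0,0],-0.1865,1],
    [[0,0,0],-0.1865,1],
    [[0.0168,0.05,0],0,1],
    [[0.0168,0.05,0],0,1],
    [[0.0168,0.05,0],0,1],
    [[0.0168,0.05,0],0,1],
    [[0.0168,0.05,0],0,1],
    [[0.0168,0.05,0],0,1],
    [[0.0168,0.05,0],0,1],
    [[0.0168,0.05,0],0,1],
    [[0,0,0],0,1],
    [[0,0,0],0,1]
  ],
  "newtons": 20
}}

```text
time: 3.8
tool_pos: [0.5194, -0.2756, 0.2055]
tool_rot: [-3.141, -0.0, 1.806]
contact_force: [-0.2, -1.2, -0.4]
opening: 0.0921
grip_force: 0.0
```

Call:
{"name": "carry_out", "arguments": {
  "commands": [
    [[0,0,0.04],0,1],
    [[0,0,0.04],0,1],
    [[0,0,0.0345],0,1],
    [[0,0,0],0,1],
    [[0,0,0],0,0],
    [[0,0,0],0,0],
    [[0,0,0],0,0],
    [[0,0,0],0,0],
    [[0,0,0],0,0],
    [[0,0,0],0,0]
  ],
  "newtons": 20
}}

```text
time: 5.05
tool_pos: [0.5198, -0.2755, 0.0913]
tool_rot: [-3.142, 0.0, 1.806]
contact_force: [-0.3, 0.4, 0.2]
opening: 0.0364
grip_force: 0.0
```

Call:
{"name": "carry_out", "arguments": {
  "commands": [
    [[0,0,0],0,0],
    [[0,0,0],0,0],
    [[0,0,0],0,0],
    [[0,0,0],0,0]
  ]
}}

```text
time: 5.55
tool_pos: [0.5198, -0.2755, 0.0913]
tool_rot: [3.142, 0.0, 1.806]
contact_force: [-0.1, 0.1, -0.4]
opening: 0.0007
grip_force: 0.0
```

Run:
```python
from h import *
a=robot.read_camera("top");b=robot.read_camera("scene")
f=lambda p,x,y:cv2.resize(np.ascontiguousarray(p["pixels"][y:y+120,x:x+80,::-1]),(400,600),interpolation=cv2.INTER_CUBIC)
cv2.imwrite("pics/c3.png",np.hstack([f(a,410,175),f(b,380,150)]))
```

```text
(no output)
```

View pics/c3.png

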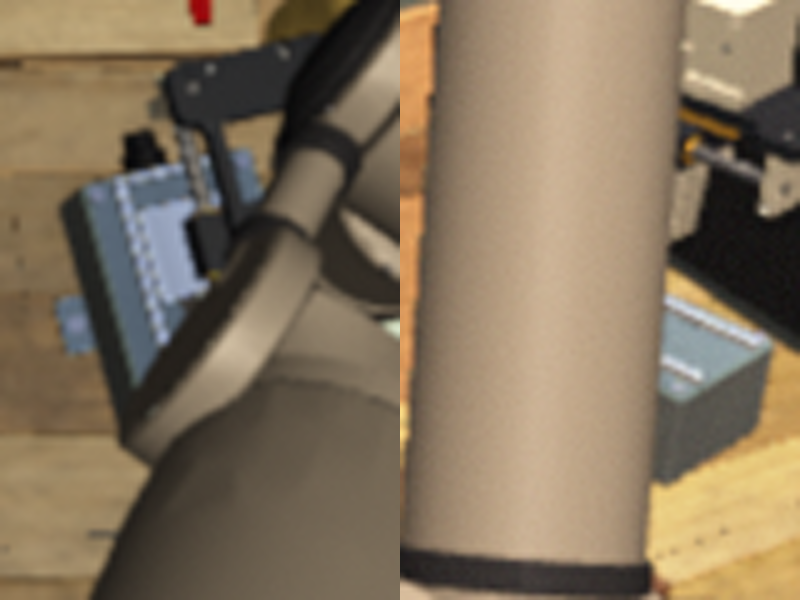

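Run:
```python
from h import *
for c,o,s in(("top",(410,175),0),("scene",(380,150),400)):
    p=robot.read_camera(c)
    t=robot.observe()["tool_pos"]
    v=np.array([.5476,-.2687,.2349]);C,S=np.cos(v[2]),np.sin(v[2])
    L=lambda a,b,z:[v[0]+a*C-b*S,v[1]+a*S+b*C,z]
    for n,q in dict(tcp=t,tip=t-[0,0,.017],body=t+[0,0,.045],front_l=L(-.09,.045,.06),front_r=L(-.09,-.045,.06),back_r=L(.045,-.045,.06),back_l=L(.045,.045,.06),tab=L(-.029,0,.098),tabbase=L(-.029,0,.066),plateback=L(.02,0,.066)).items():
        u=w2p(p,q);print(c,n,u.round(1),"crop",((u-o)*5+[s,0]).round())
```

```text
top tcp [453.8 233.7] crop [219. 294.]
top tip [451.9 234.7] crop [209. 298.]
top body [459.1 231. ] crop [246. 280.]
top front_l [439.1 263.3] crop [146. 441.]
top front_r [474.2 255.3] crop [321. 401.]
top back_r [459.8 203.5] crop [249. 143.]
top back_l [425.4 211.4] crop [ 77. 182.]
top tab [454.5 233.5] crop [222. 293.]
top tabbase [450.9 235.3] crop [205. 302.]
top plateback [445.8 216.5] crop [179. 208.]
scene tcp [428.9 205. ] crop [645. 275.]
scene tip [428.1 210.3] crop [640. 302.]
scene body [431.3 190.6] crop [656. 203.]
scene front_l [435.9 229.5] crop [679. 398.]
scene front_r [455.2 217.8] crop [776. 339.]
scene back_r [416.  199.6] crop [580. 248.]
scene back_l [396.4 210. ] crop [482. 300.]
scene tab [429.3 202.9] crop [647. 265.]
scene tabbase [427.7 213. ] crop [639. 315.]
scene plateback [413.6 206.2] crop [568. 281.]
```

Call:
{"name": "carry_out", "arguments": {
  "commands": [
    [[0,0,-0.04],0,0],
    [[0,0,-0.06],0,0],
    [[0,0,-0.06],0,0],
    [[0,0,-0.06],0,0],
    [[-0.04,-0.05,0],0,0],
    [[-0.04,-0.05,0],0,0],
    [[-0.04,-0.05,0],0,0],
    [[0,0,0],0,0]
  ]
}}

```text
time: 6.75
tool_pos: [0.4017, -0.4267, 0.3108]
tool_rot: [-3.14, -0.0, 1.8]
contact_force: [1.4, 1.0, 0.0]
opening: 0.0003
grip_force: 0.0
```

Run:
```python
from h import *
a=robot.read_camera("top");b=robot.read_camera("scene")
f=lambda p,x,y:cv2.resize(np.ascontiguousarray(p["pixels"][y:y+120,x:x+80,::-1]),(400,600),interpolation=cv2.INTER_CUBIC)
cv2.imwrite("pics/c4.png",np.hstack([f(a,410,175),f(b,380,150)]))
for p in(a,b):
    print(w2p(p,robot.observe()["tool_pos"]))
    for n in("cover_tab","keyhole"):
        for q in robot.tip_of(p,n)+robot.find_in(p,n): print(n,q)
```

```text
[564.52350579 277.64864944]
cover_tab {'at': [455.2, 234.8], 'p': 0.88}
cover_tab {'at': [450.4, 225.1], 'p': 0.86}
cover_tab {'at': [377.9, 294.6], 'p': 0.28}
keyhole {'at': [448.3, 223.8], 'p': 0.85}
keyhole {'at': [446.2, 234.5], 'p': 0.77}
[517.20958792 134.9027568 ]
cover_tab {'at': [476.6, 254.3], 'p': 0.33}
keyhole {'at': [206.5, 294.7], 'p': 0.47}
keyhole {'at': [219.3, 267.7], 'p': 0.4}
```

View pics/c4.png

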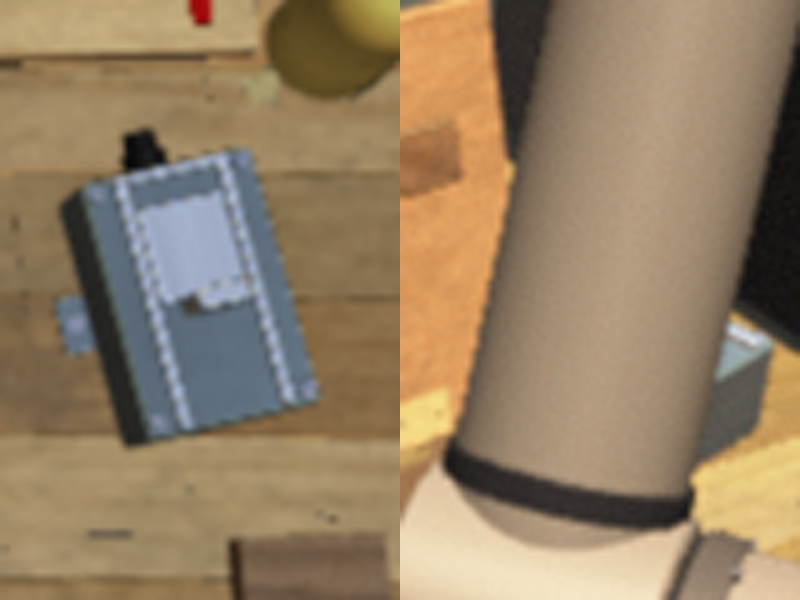

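Run:
```python
from h import *
print(robot.tcp_to_tips, robot.observe()["opening"])
out=[]
for c,x,y in(("top",500,210),("scene",450,60)):
    p=robot.read_camera(c);im=cv2.resize(np.ascontiguousarray(p["pixels"][y:y+150,x:x+100,::-1]),(400,600),interpolation=cv2.INTER_CUBIC)
    t=robot.observe()["tool_pos"]
    for dz,col in((0,(0,0,255)),(-.017,(0,255,0)),(.049,(255,0,0))):
        u=(w2p(p,t+[0,0,dz])-[x,y])*4
        cv2.circle(im,(int(u[0]),int(u[1])),4,col,-1)
    out.append(im)
cv2.imwrite("pics/c5.png",np.hstack(out))
```

```text
0.017 0.0004973322233705518
```

View pics/c5.png

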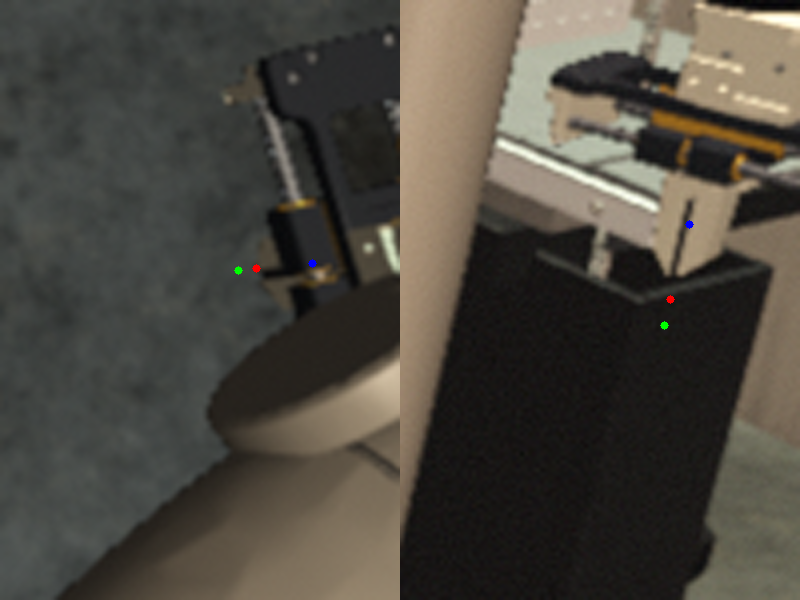

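The picture shows the closed fingertips ending about 35 mm above where the reported TCP puts them, at roughly TCP +18 mm. So the jaws closed above the tab. Sideways the fingers line up. I'll go back about 27 mm lower, carefully.

Call:
{"name": "carry_out", "arguments": {
  "commands": [
    [[0.04,0.05,0],0,1],
    [[0.04,0.05,0],0,1],
    [[0.04,0.05,0],0,1],
    [[0,0,0.05],0,1],
    [[0,0,0.06],0,1],
    [[0,0,0.05],0,1],
    [[0,0,0.03],0,1],
    [[0,0,0.02],0,1],
    [[0,0,0.02],0,1],
    [[0,0,0.01],0,1],
    [[0,0,0.007],0,1],
    [[0,0,0],0,1]
  ]
}}

```text
time: 8.85
tool_pos: [0.5198, -0.2755, 0.0643]
tool_rot: [-3.141, -0.0, 1.806]
contact_force: [0.2, -0.6, -0.7]
opening: 0.092
grip_force: 0.0
```

Call:
{"name": "carry_out", "arguments": {
  "commands": [
    [[0,0,0],0,0],
    [[0,0,0],0,0],
    [[0,0,0],0,0],
    [[0,0,0],0,0],
    [[0,0,0],0,0],
    [[0,0,0],0,0],
    [[0,0,0],0,0],
    [[0,0,0],0,0],
    [[0,0,0],0,0],
    [[0,0,0],0,0]
  ]
}}

```text
time: 10.1
tool_pos: [0.5201, -0.2755, 0.0643]
tool_rot: [3.141, 0.0, 1.806]
contact_force: [0.9, 1.2, -0.8]
opening: 0.0097
grip_force: 20.0
```

Gripped the tab (9.7 mm). Now pulling it open.

Call:
{"name": "carry_out", "arguments": {
  "commands": [
    [[0,-0.007,0],0,0],
    [[0,-0.007,0],0,0],
    [[0,-0.007,0],0,0],
    [[0,-0.007,0],0,0],
    [[0,-0.007,0],0,0],
    [[0,-0.007,0],0,0],
    [[0,-0.001,0],0,0],
    [[0,0,0],0,0],
    [[0,0,0],0,0]
  ]
}}

```text
time: 11.22
tool_pos: [0.4802, -0.2853, 0.0643]
tool_rot: [3.137, 0.001, 1.806]
contact_force: [9.7, 1.3, -5.9]
opening: 0.0096
grip_force: 20.0
```

Call:
{"name": "carry_out", "arguments": {
  "commands": [
    [[0,0,0],0,0.4],
    [[0,0,0],0,0.4],
    [[0,0,0],0,0.4],
    [[0,0,0],0,0.4],
    [[0,0,-0.02],0,0.4],
    [[0,0,-0.05],0,1],
    [[0,0,-0.06],0,1],
    [[0,0,-0.06],0,1],
    [[0,0,-0.06],0,1],
    [[0,0,-0.05],0,1]
  ]
}}

```text
time: 12.48
tool_pos: [0.4777, -0.2855, 0.3671]
tool_rot: [3.14, 0.002, 1.806]
contact_force: [0.7, -1.0, -0.3]
opening: 0.0823
grip_force: 0.0
```

Call:
{"name": "carry_out", "arguments": {
  "commands": [
    [[0.0485,0.0173,0],0,1],
    [[0.0485,0.0173,0],0,1],
    [[0.0485,0.0173,0],0,1],
    [[0.0485,0.0173,0],0,1],
    [[0.0485,0.0173,0],0,1],
    [[0.0485,0.0173,0],0,1],
    [[0.0485,0.0173,0],0,1],
    [[0.0485,0.0173,0],0,1],
    [[0.0485,0.0173,0],0,1],
    [[0.0485,0.0173,0],0,1],
    [[0.0485,0.0173,0],0,1],
    [[0.0485,0.0173,0],0,1],
    [[0,0,0],0.055,1],
    [[0,0,0],0,1],
    [[0,0,0],0,1]
  ]
}}

```text
time: 14.35
tool_pos: [0.5444, 0.3282, 0.3645]
tool_rot: [3.141, 0.0, 1.751]
contact_force: [0.3, -1.0, -0.3]
opening: 0.0917
grip_force: 0.0
```

Run:
```python
from h import *
a=robot.read_camera("top");b=robot.read_camera("scene");save(a,"top1.png");save(b,"scene1.png")
f=lambda p,x,y,w,h:cv2.resize(np.ascontiguousarray(p["pixels"][y:y+h,x:x+w,::-1]),(400,600),interpolation=cv2.INTER_CUBIC)
cv2.imwrite("pics/c6.png",np.hstack([f(a,415,190,60,90),f(b,375,160,80,120)]))
Z=dict(keyhole=.061,cover_tab=.09,key_head=.078,key_shoulder=.042)
for p in(a,b):
    for n,z in Z.items():
        for q in robot.tip_of(p,n)[:3]: print(n,round(q["p"],2),np.round(q["at"],1),pix2world(p,q["at"],z).round(4))
```

```text
keyhole 0.74 [205.8 232. ] [0.5231 0.3412 0.061 ]
keyhole 0.64 [450.1 219.8] [ 0.5596 -0.2759  0.061 ]
keyhole 0.22 [458.9 251. ] [ 0.4808 -0.2955  0.061 ]
cover_tab 0.89 [456.5 249.6] [ 0.481  -0.2814  0.09  ]
cover_tab 0.75 [441.4 229. ] [ 0.5315 -0.2461  0.09  ]
key_head 0.63 [199.  269.4] [0.4272 0.3493 0.078 ]
key_head 0.57 [375.9 294.1] [ 0.3715 -0.0861  0.078 ]
key_head 0.44 [208.5 221. ] [0.5485 0.3311 0.078 ]
key_shoulder 0.67 [211.5 223.2] [0.5489 0.3325 0.042 ]
key_shoulder 0.66 [375.3 293.7] [ 0.3729 -0.0886  0.042 ]
key_shoulder 0.41 [201.4 265.5] [0.4394 0.3536 0.042 ]
cover_tab 0.71 [475.6 256.2] [ 0.2798 -0.2164  0.09  ]
cover_tab 0.37 [439.6 206. ] [ 0.5033 -0.2998  0.09  ]
key_head 0.62 [228.3 301.2] [0.4202 0.3568 0.078 ]
key_head 0.47 [222.2 263.3] [0.5526 0.3175 0.078 ]
key_shoulder 0.83 [228.3 313.7] [0.4222 0.3585 0.042 ]
key_shoulder 0.68 [221.1 280.5] [0.5374 0.3291 0.042 ]
```

View pics/c6.png

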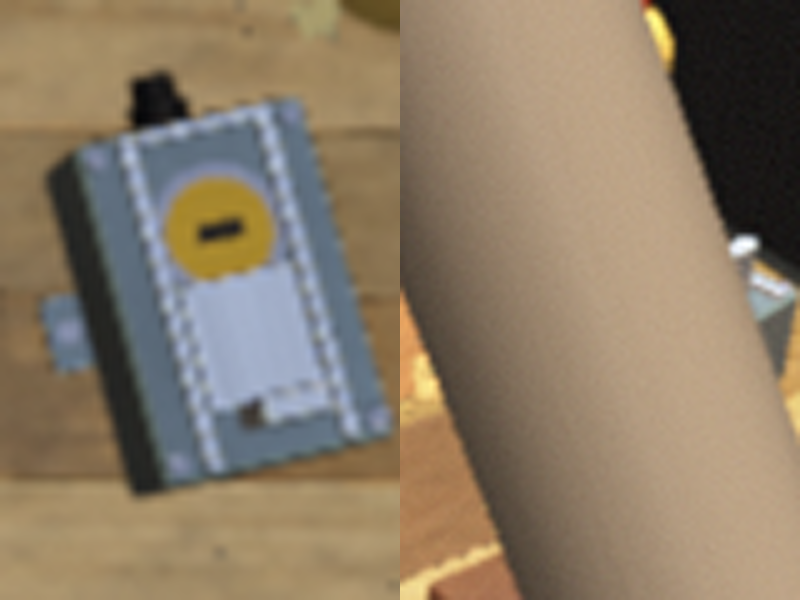

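The cover is open. The brass cylinder shows at about (448,224) with its dark slot. Next I'm measuring the slot and key-head blobs.

Run:
```python
from h import *
a=robot.read_camera("top");b=robot.read_camera("scene")
t0=cv2.imread("pics/top0.png");s0=cv2.imread("pics/scene0.png");t1=cv2.imread("pics/top1.png")
def blob(im,x,y,w,h,fn,seed,p,z,S=8):
    c=cv2.resize(im[y:y+h,x:x+w],None,fx=S,fy=S,interpolation=cv2.INTER_CUBIC).astype(int)
    m=fn(c).astype(np.uint8);n,l,st,ce=cv2.connectedComponentsWithStats(m)
    i=min(range(1,n),key=lambda k:np.hypot(*(ce[k]-(np.array(seed)-[x,y])*S))+ (1e3 if st[k][4]<60 else 0))
    cs,_=cv2.findContours((l==i).astype(np.uint8),0,1);hull=cv2.convexHull(max(cs,key=cv2.contourArea));M=cv2.moments(hull)
    g=np.array([M["m10"],M["m01"]])/M["m00"];u=(g+.5)/S-.5+[x,y]
    r=cv2.minAreaRect(hull);print(u.round(2),pix2world(p,u,z).round(4),"rect px",np.round(r[1],0)/S,r[2])
    return u
br=lambda c:(c[...,2]-c[...,0]>60)&(c[...,2]>110)
print("brass");blob(t1,430,205,36,36,br,(448,224),a,.061)
for T in(60,80,100):
    print("slot");blob(t1,440,218,16,13,lambda c:c.sum(2)<T*3,(448,224.5),a,.061)
for T in(35,45,55):
    print("head top");blob(t0,198,212,24,24,lambda c:c.max(2)<T,(209,223),a,.078)
    print("head scene");blob(s0,206,255,28,20,lambda c:c.max(2)<T,(219,267),b,.078)
    print("bar top");blob(t0,170,215,28,24,lambda c:c.max(2)<T,(185,228),a,.072)
```

```text
brass
[447.38 223.91] [ 0.549  -0.2688  0.061 ] rect px [14.625 15.75 ] 76.37300109863281
slot
[447.6  224.13] [ 0.5485 -0.2693  0.061 ] rect px [1.875 6.   ] 78.69007110595703
slot
[447.6  224.09] [ 0.5486 -0.2694  0.061 ] rect px [2.875 6.875] 77.00537872314453
slot
[447.64 224.08] [ 0.5486 -0.2694  0.061 ] rect px [4.    7.875] 82.87498474121094
head top
[208.92 222.43] [0.5449 0.3299 0.078 ] rect px [ 6.    13.125] 83.51692199707031
head scene
[218.81 266.96] [0.543  0.3296 0.078 ] rect px [11.125 12.5  ] 45.0
bar top
[184.8 227.5] [0.5324 0.3918 0.072 ] rect px [ 5.125 20.375] 79.06090545654297
head top
[208.89 222.38] [0.545 0.33  0.078] rect px [ 6.5   13.625] 82.40535736083984
head scene
[218.78 266.97] [0.543  0.3297 0.078 ] rect px [11.5   12.625] 45.0
bar top
[184.78 227.42] [0.5326 0.3919 0.072 ] rect px [ 5.625 20.75 ] 79.11447143554688
head top
[208.85 222.33] [0.5451 0.3301 0.078 ] rect px [ 7.    14.125] 81.67434692382812
head scene
[218.78 266.98] [0.543  0.3297 0.078 ] rect px [11.875 12.875] 45.0
bar top
[184.78 227.36] [0.5328 0.3919 0.072 ] rect px [ 6.25 21.25] 79.28687286376953
```

Both views agree: key at (0.544, 0.330) with yaw 0.184, keyhole at (0.549, -0.269) with yaw about 0.235. Descending to grip the key.

Call:
{"name": "carry_out", "arguments": {
  "commands": [
    [[0.0016,0,0.05],0,1],
    [[0,0,0.06],0,1],
    [[0,0,0.06],0,1],
    [[0,0,0.06],0,1],
    [[0,0,0.04],0,1],
    [[0,0,0.025],0,1],
    [[0,0,0.015],0,1],
    [[0,0,0.0095],0,1],
    [[0,0,0],0,1],
    [[0,0,0],0,1]
  ]
}}

```text
time: 16.2
tool_pos: [0.5447, 0.3307, 0.0459]
tool_rot: [3.14, -0.0, 1.751]
contact_force: [0.3, -0.6, -0.0]
opening: 0.0917
grip_force: 0.0
```

Call:
{"name": "carry_out", "arguments": {
  "commands": [
    [[0,0,0],0,0],
    [[0,0,0],0,0],
    [[0,0,0],0,0],
    [[0,0,0],0,0],
    [[0,0,0],0,0],
    [[0,0,0],0,0],
    [[0,0,0],0,0],
    [[0,0,0],0,0],
    [[0,0,0],0,0],
    [[0,0,0],0,0]
  ],
  "newtons": 40
}}

```text
time: 17.45
tool_pos: [0.5445, 0.3304, 0.0448]
tool_rot: [3.141, 0.0, 1.751]
contact_force: [2.2, 0.8, -1.0]
opening: 0.0119
grip_force: 40.0
```

Call:
{"name": "carry_out", "arguments": {
  "commands": [
    [[0,0,-0.01],0,0],
    [[0,0,-0.02],0,0],
    [[0,0,-0.035],0,0],
    [[0,0,-0.05],0,0],
    [[0,0,-0.06],0,0],
    [[0,0,-0.06],0,0],
    [[0,0,-0.06],0,0],
    [[0,0,-0.05],0,0],
    [[0,0,0],0,0]
  ]
}}

```text
time: 18.58
tool_pos: [0.5442, 0.3307, 0.3951]
tool_rot: [3.133, -0.002, 1.751]
contact_force: [-0.0, 0.7, -1.2]
opening: 0.0118
grip_force: 40.0
```

Run:
```python
from h import *
o=robot.observe();t=o["tool_pos"];print(t,o["opening"],o["grip_force"])
out=[]
for c in("top","scene"):
    p=robot.read_camera(c);u=w2p(p,t+[0,0,.02]).astype(int);x,y=u-[35,52]
    im=cv2.resize(np.ascontiguousarray(p["pixels"][max(y,0):max(y,0)+105,x:x+70,::-1]),(400,600),interpolation=cv2.INTER_CUBIC)
    for q in(t+[0,0,.033],t+[0,0,-.003],t+[0,0,-.035]):
        v=(w2p(p,q)-[x,max(y,0)]+.5)*5.714;cv2.circle(im,(int(v[0]),int(v[1])),3,(0,255,0),-1)
    out.append(im)
cv2.imwrite("pics/c7.png",np.hstack(out))
```

```text
[0.54423641 0.33070338 0.39511829] 0.011797131768905325 39.98136341571808
```

View pics/c7.png

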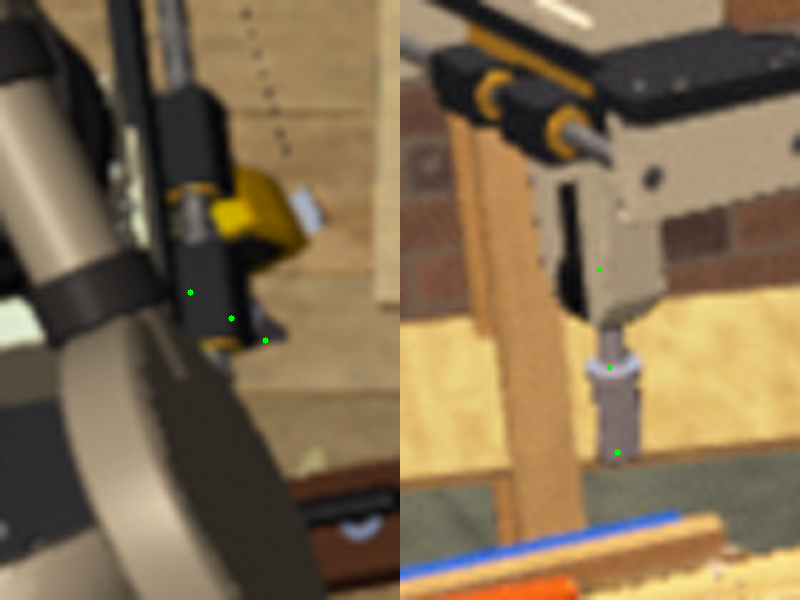

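The key is held upright, and its shoulder and nose are where predicted. Carrying it over the box.

Call:
{"name": "carry_out", "arguments": {
  "commands": [
    [[-0.0492,-0.0085,0],0,0],
    [[-0.0492,-0.0085,0],0,0],
    [[-0.0492,-0.0085,0],0,0],
    [[-0.0492,-0.0085,0],0,0],
    [[-0.0492,-0.0085,0],0,0],
    [[-0.0492,-0.0085,0],0,0],
    [[-0.0492,-0.0085,0],0,0],
    [[-0.0492,-0.0085,0],0,0],
    [[-0.0492,-0.0085,0],0,0],
    [[-0.0492,-0.0085,0],0,0],
    [[-0.0492,-0.0085,0],0,0],
    [[-0.0492,-0.0085,0],0,0],
    [[0,0,0],-0.052,0],
    [[0,0,0],0,0],
    [[0,0,0],0,0]
  ]
}}

```text
time: 20.55
tool_pos: [0.5492, -0.2679, 0.389]
tool_rot: [-3.14, -0.001, 1.803]
contact_force: [-0.2, -0.2, -0.7]
opening: 0.012
grip_force: 40.0
```

Call:
{"name": "carry_out", "arguments": {
  "commands": [
    [[-0.0005,0,0.04],0,0],
    [[0,0,0.055],0,0],
    [[0,0,0.06],0,0],
    [[0,0,0.055],0,0],
    [[0,0,0.04],0,0],
    [[0,0,0.02],0,0],
    [[0,0,0.014],0,0],
    [[0,0,0],0,0],
    [[0,0,0],0,0]
  ]
}}

```text
time: 21.68
tool_pos: [0.5502, -0.2694, 0.107]
tool_rot: [3.14, 0.002, 1.803]
contact_force: [-0.5, 0.3, -1.0]
opening: 0.0119
grip_force: 40.0
```

Run:
```python
from h import *
o=robot.observe();t=o["tool_pos"];print(t,o["tool_rot"],o["contact_force"])
out=[]
for c,d in(("top",(448,222)),("scene",(420,205))):
    p=robot.read_camera(c);x,y=np.array(d)-[28,42]
    im=cv2.resize(np.ascontiguousarray(p["pixels"][y:y+84,x:x+56,::-1]),(400,600),interpolation=cv2.INTER_CUBIC)
    for q in([.5488,-.2690,.061],t+[0,0,-.003],t+[0,0,-.035]):
        v=(w2p(p,q)-[x,y]+.5)*7.143;print(v);cv2.circle(im,(int(v[0]),int(v[1])),3,(0,255,0),-1)
    out.append(im)
cv2.imwrite("pics/c8.png",np.hstack(out))
```

```text
[ 0.55017705 -0.26941425  0.10701016] [3.14020155e+00 1.56979579e-03 1.80302128e+00] [-0.46775665  0.29207214 -1.01180554]
[199.724294   317.95356315]
[234.32327372 293.45720003]
[209.13988599 308.96939727]
[195.43738427 341.19012637]
[208.56288396 243.97829173]
[197.69904634 315.23094139]
```

View pics/c8.png

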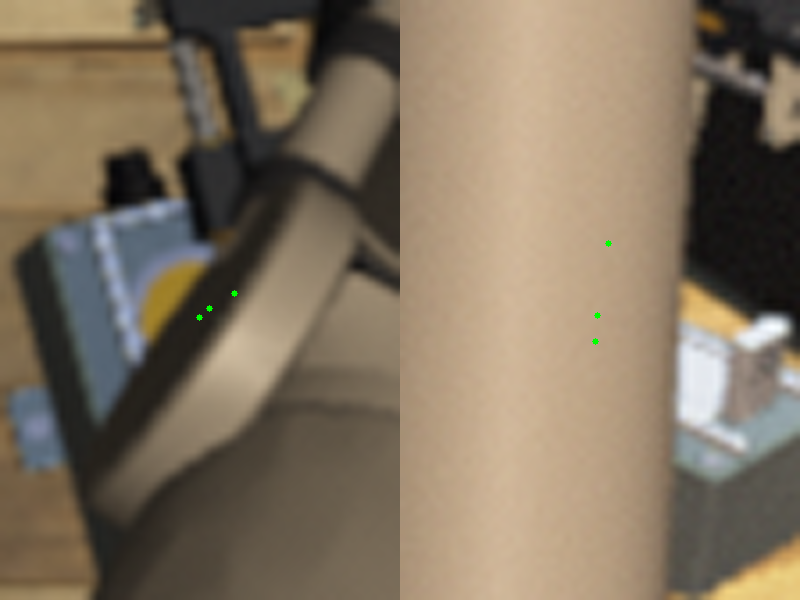

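The arm hides the keyhole from both cameras, so I'll insert the key by feel.

Call:
{"name": "carry_out", "arguments": {
  "commands": [
    [[0,0,0.004],0,0],
    [[0,0,0.004],0,0],
    [[0,0,0.003],0,0],
    [[0,0,0.002],0,0],
    [[0,0,0.002],0,0],
    [[0,0,0],0,0]
  ]
}}

```text
time: 22.52
tool_pos: [0.5495, -0.2692, 0.0906]
tool_rot: [-3.141, -0.0, 1.803]
contact_force: [-0.4, -0.1, -1.4]
opening: 0.0119
grip_force: 40.0
```

Call:
{"name": "carry_out", "arguments": {
  "commands": [
    [[0,0,0.002],0,0],
    [[0,0,0.002],0,0],
    [[0,0,0.001],0,0],
    [[0,0,0],0,0]
  ]
}}

```text
time: 23.02
tool_pos: [0.5495, -0.2692, 0.0857]
tool_rot: [-3.141, -0.0, 1.803]
contact_force: [0.8, 0.5, -1.4]
opening: 0.0118
grip_force: 40.0
```

It's 10 mm in with no resistance. Pushing on through the pins.

Call:
{"name": "carry_out", "arguments": {
  "commands": [
    [[0,0,0.002],0,0],
    [[0,0,0.002],0,0],
    [[0,0,0.0015],0,0],
    [[0,0,0.0015],0,0],
    [[0,0,0.0015],0,0],
    [[0,0,0.0015],0,0],
    [[0,0,0],0,0]
  ],
  "newtons": 60
}}

```text
time: 23.9
tool_pos: [0.5493, -0.2692, 0.0754]
tool_rot: [-3.141, -0.0, 1.803]
contact_force: [-1.8, -1.1, -1.1]
opening: 0.0119
grip_force: 60.0
```

Call:
{"name": "carry_out", "arguments": {
  "commands": [
    [[0,0,0.002],0,0],
    [[0,0,0.002],0,0],
    [[0,0,0.002],0,0],
    [[0,0,0.002],0,0],
    [[0,0,0.0015],0,0],
    [[0,0,0.001],0,0],
    [[0,0,0],0,0],
    [[0,0,0],0,0]
  ]
}}

```text
time: 24.9
tool_pos: [0.5497, -0.2692, 0.0651]
tool_rot: [3.141, -0.0, 1.803]
contact_force: [2.1, -1.2, -2.3]
opening: 0.0115
grip_force: 60.0
```

Call:
{"name": "carry_out", "arguments": {
  "commands": [
    [[0,0,0.001],0,0],
    [[0,0,0.0005],0,0],
    [[0,0,0],0,0],
    [[0,0,0],0,0]
  ]
}}

```text
time: 25.4
tool_pos: [0.5496, -0.2692, 0.0638]
tool_rot: [3.141, 0.0, 1.803]
contact_force: [1.1, 0.0, -1.3]
opening: 0.0114
grip_force: 60.0
```

Call:
{"name": "carry_out", "arguments": {
  "commands": [
    [[0,0,0.001],0,0],
    [[0,0,0],0,0],
    [[0,0,0],0,0]
  ]
}}

```text
time: 25.78
tool_pos: [0.5497, -0.2693, 0.0636]
tool_rot: [3.141, 0.001, 1.803]
contact_force: [-0.0, 1.2, 5.0]
opening: 0.0117
grip_force: 60.0
```

It's seated: z is as predicted and there's 5 N of push-back. Turning clockwise.

Call:
{"name": "carry_out", "arguments": {
  "commands": [
    [[0,0,0.0005],0.1,0],
    [[0,0,0],0.12,0],
    [[0,0,0],0.12,0],
    [[0,0,0],0.12,0],
    [[0,0,0],0.12,0],
    [[0,0,0],0.12,0],
    [[0,0,0],0.12,0],
    [[0,0,0],0.12,0],
    [[0,0,0],0.12,0],
    [[0,0,0],0.12,0],
    [[0,0,0],0.12,0],
    [[0,0,0],0.12,0],
    [[0,0,0],0.12,0],
    [[0,0,0],0,0],
    [[0,0,0],0,0]
  ]
}}

```text
time: 27.65
tool_pos: [0.5499, -0.2696, 0.0636]
tool_rot: [3.14, -0.001, 0.263]
contact_force: [-0.3, 0.7, 7.0]
opening: 0.0118
grip_force: 60.0
```

```bash
python3 -c "
from h import *
o=robot.observe();print({k:np.round(o[k],4) for k in('time','qpos','tool_pos','tool_rot','contact_force','torque','opening','grip_force')})
p=robot.read_camera('top')
cv2.imwrite('pics/c9.png',cv2.resize(np.ascontiguousarray(p['pixels'][175:275,400:500,::-1]),(600,600),interpolation=2))"
```

```text
{'time': np.float64(27.65), 'qpos': array([-5.8080e-01,  6.3450e-01,  1.4532e+00, -3.0000e-04,  1.0520e+00,
        7.2720e-01]), 'tool_pos': array([ 0.5499, -0.2696,  0.0636]), 'tool_rot': array([ 3.14e+00, -1.00e-03,  2.63e-01]), 'contact_force': array([-0.2698,  0.7355,  6.9707]), 'torque': array([0.2031, 0.133 , 0.0843]), 'opening': np.float64(0.0118), 'grip_force': np.float64(59.995)}
```

View pics/c9.png

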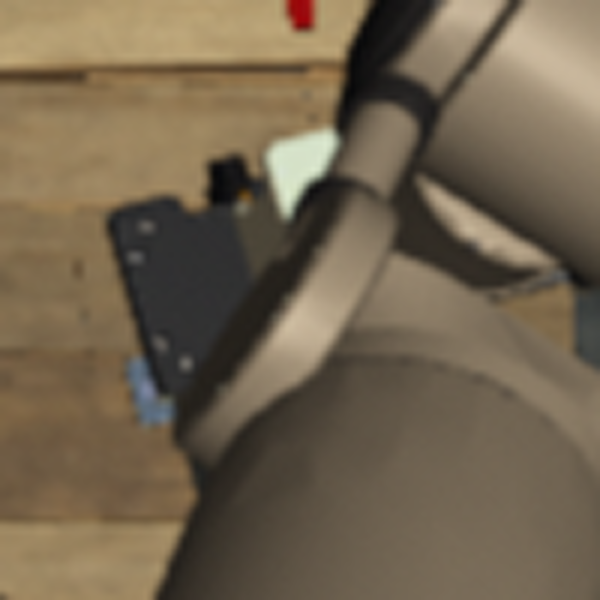

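The gripper has turned 1.54 rad and the torque of 0.084 N m fits the spring. I'll turn a bit further, to 1.66 rad.

Call:
{"name": "carry_out", "arguments": {
  "commands": [
    [[0,0,0],0.06,0],
    [[0,0,0],0.06,0],
    [[0,0,0],0,0],
    [[0,0,0],0,0],
    [[0,0,0],0,0]
  ]
}}

```text
time: 28.32
tool_pos: [0.55, -0.2697, 0.0636]
tool_rot: [3.14, -0.001, 0.144]
contact_force: [-0.4, 1.3, 8.4]
opening: 0.0115
grip_force: 60.1
```

```bash
python3 -c "
from h import *
o=robot.observe();print({k:np.round(o[k],4) for k in('time','tool_pos','tool_rot','contact_force','torque','opening','grip_force')})"
```

```text
{'time': np.float64(28.325), 'tool_pos': array([ 0.55  , -0.2697,  0.0636]), 'tool_rot': array([ 3.1399e+00, -1.2000e-03,  1.4380e-01]), 'contact_force': array([-0.4311,  1.261 ,  8.4365]), 'torque': array([0.2387, 0.0674, 0.3998]), 'opening': np.float64(0.0115), 'grip_force': np.float64(60.0679)}
```

The torque jumped from 0.08 to 0.40 N m, so the cylinder is at its stop. The key is fully home and firmly gripped, so I'm handing in.

```bash
python3 -c "
from cell import robot
print(robot.hand_in())"
```

```text
the job is handed in; nothing more can be done
None
```

I handed the job in at 28.3 s with the cover open, the round-headed key fully home and held against its clockwise stop at 60 N grip. The arm hid the lock at the end, so the key's final state is read from position, force and torque, and the hand-in returned no verdict.

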